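# Shake the filled paint samples and pack them in the case

### The job

Pop the sample case open by pressing its thumb latch. Then, working from the lightest colour to the darkest so that no dark smear gets onto a light bottle, press each filled bottle upright onto the rubber head of the shaker until the head is fully down, keep it there for about five seconds, and stand it upright in a pocket of the case. When all the bottles are packed, push the lid down until the latch snaps shut; leave the mortar, the oil bottle and the box of vials where they are.

Things in the scene. Friction and masses are not known exactly. Their poses are not given: they have to be found in the camera images.
- white_bottle: filled, capped sample bottle with white paint (lightest of the four colours), about 120 g; round body 44 mm across and 60 mm tall, coloured sloping shoulder, grey cap 26 mm across up to 84 mm with a white dot on top; origin: centre of its underside, z up along the bottle. May be absent
- yellow_bottle: filled, capped sample bottle with yellow paint (second lightest of the four colours), about 120 g; round body 44 mm across and 60 mm tall, coloured sloping shoulder, grey cap 26 mm across up to 84 mm with a yellow dot on top; origin: centre of its underside, z up along the bottle. May be absent
- red_bottle: filled, capped sample bottle with red paint (second darkest of the four colours), about 120 g; round body 44 mm across and 60 mm tall, coloured sloping shoulder, grey cap 26 mm across up to 84 mm with a red dot on top; origin: centre of its underside, z up along the bottle. May be absent
- black_bottle: filled, capped sample bottle with black paint (darkest of the four colours), about 120 g; round body 44 mm across and 60 mm tall, coloured sloping shoulder, grey cap 26 mm across up to 84 mm with a black dot on top; origin: centre of its underside, z up along the bottle. May be absent
- slab: fixed flat glass mixing slab 320 x 220 x 6 mm on which the bottles stand at the start; origin: centre of its underside
- shaker: fixed touch shaker (mini vortex mixer): grey body 110 x 110 mm, 50 mm high, white cone above it, on top a round black rubber head; origin: centre of its underside
- shaker_top (a point): centre of the flat top of the shaker's rubber head, 60 mm across, 82 mm above the table when free; moves with the head
- shaker_head (a joint): how far the rubber head is pressed down, m: 0 free, 0.006 fully down on its stop. Sprung: starts to move at about 2 N, fully down at about 9 N
- case: fixed sample case, grey tray with a blue lid; x is its short axis, front (latch) at -x, hinge at +x. Tray outside 112 (x) x 256 (y) x 36 mm high, walls and floor 4 mm; inside it a black insert, its top 32 mm above the table, with four square pockets, 52 x 52 mm and 28 mm deep (floor 4 mm above the table), in a row along y, centred at y = -93, -31, +31 and +93 mm (x = 0): one bottle to each. Origin: centre of its underside
- lid (a joint): angle of the deep blue lid (112 x 256 mm, 62 mm deep, 3 mm walls; case 98 mm high when shut), rad: 0 shut and held by the latch, 1.7 fully open, leaning 0.13 rad back past upright. A spring always drives it open (about 0.12 N m), so it stays shut only when the latch has caught; shutting takes a push of 2 to 6 N near the front edge
- lid_hinge (a point): middle of the lid's hinge line, on the tray's rear top edge, 36 mm above the table; the lid turns about the case's y axis through it
- lid_front_edge (a point): middle of the lid's front top edge (outer corner of top panel and front wall): lid shut, 112 mm in front of and 62 mm above the hinge line; moves with the lid
- latch (a joint): angle of the orange rocker latch on the case's front, rad: 0 at rest (holds the shut lid), 0.22 thumb pad fully down. Releases the lid at about 0.12; full press takes about 4.5 N. Springs back by itself and its nose snaps over the lid's steel catch when the lid is pushed shut
- latch_pad (a point): centre of the top of the latch's thumb pad, 30 x 36 mm, ribbed, in front of the tray 90 mm from the case's centre, its top 46 mm above the table at rest; pressed straight down by about 6 mm. Its hook stands 20 mm behind this point towards the case, up to 62 mm above the table
- mortar: white mortar with pestle, 92 mm across, a bystander to be left alone; origin: centre of its underside
- oil_bottle: amber oil bottle with black cap, 68 mm across, 150 mm high, a bystander to be left alone; origin: centre of its underside
- vial_box: cardboard box of black-capped vials, 130 x 100 x 51 mm, a bystander to be left alone; origin: centre of its underside
Mind the look-alikes: they are no part of the job. Leave any blue look-alike of the red_bottle alone.

How it is judged:
On the way, in this order (a step that is already met when the one before it is completed fails the run):
1. the case's lid has popped open (value of joint lid above 1.2 rad), for 0.2 s.
2. the white bottle, if there is one, is pressed upright on the shaker's head with the head fully down, for three seconds (contact force between white_bottle and shaker above 4 N and z of white_bottle in the frame of shaker below 0.0769 m and angle between white_bottle's own z axis and vertical below 0.2 rad and horizontal distance between white_bottle and shaker_top below 0.022 m), for 3 s.
3. the yellow bottle, if there is one, is pressed upright on the shaker's head with the head fully down, for three seconds (contact force between yellow_bottle and shaker above 4 N and z of yellow_bottle in the frame of shaker below 0.0769 m and angle between yellow_bottle's own z axis and vertical below 0.2 rad and horizontal distance between yellow_bottle and shaker_top below 0.022 m), for 3 s.
4. the red bottle, if there is one, is pressed upright on the shaker's head with the head fully down, for three seconds (contact force between red_bottle and shaker above 4 N and z of red_bottle in the frame of shaker below 0.0769 m and angle between red_bottle's own z axis and vertical below 0.2 rad and horizontal distance between red_bottle and shaker_top below 0.022 m), for 3 s.
5. the black bottle, if there is one, is pressed upright on the shaker's head with the head fully down, for three seconds (contact force between black_bottle and shaker above 4 N and z of black_bottle in the frame of shaker below 0.0769 m and angle between black_bottle's own z axis and vertical below 0.2 rad and horizontal distance between black_bottle and shaker_top below 0.022 m), for 3 s.
6. the lid is snapped shut (value of joint lid below 0.05 rad), for 0.3 s.
At the end, for the whole second after the job is handed in: every bottle that is there stands upright (within 0.15 rad) and still on the floor of a pocket of the case's insert, and the lid is shut and held by its latch (angle below 0.05 rad) (x of white_bottle in the frame of case between -0.014 and 0.014 m and y of white_bottle in the frame of case between -0.108 and 0.108 m and z of white_bottle in the frame of case between 0 and 0.015 m and angle between each of white_bottle, yellow_bottle, red_bottle, black_bottle's own z axis and vertical below 0.15 rad and linear speed of each of white_bottle, yellow_bottle, red_bottle, black_bottle below 0.03 m/s and x of yellow_bottle in the frame of case between -0.014 and 0.014 m and y of yellow_bottle in the frame of case between -0.108 and 0.108 m and z of yellow_bottle in the frame of case between 0 and 0.015 m and x of red_bottle in the frame of case between -0.014 and 0.014 m and y of red_bottle in the frame of case between -0.108 and 0.108 m and z of red_bottle in the frame of case between 0 and 0.015 m and x of black_bottle in the frame of case between -0.014 and 0.014 m and y of black_bottle in the frame of case between -0.108 and 0.108 m and z of black_bottle in the frame of case between 0 and 0.015 m and value of joint lid below 0.05 rad); the robot touches nothing.
It fails at once if the mortar is shifted by more than 25 mm (distance of mortar from where it was at the start of the episode above 0.025 m).
It fails at once if the oil bottle is shifted by more than 25 mm (distance of oil_bottle from where it was at the start of the episode above 0.025 m).
It fails at once if the vial box is shifted by more than 25 mm (distance of vial_box from where it was at the start of the episode above 0.025 m).
Of white_bottle, yellow_bottle, red_bottle, black_bottle only 2 to 4 are there at a start; the rules pass over those that are not, and their reading is None.
At some moment in a run one of white_bottle, yellow_bottle, red_bottle, black_bottle may be knocked a few centimetres aside while the robot is not near it.
It also fails if it takes over 210 s, if anything falls off the work surface, if the arm or the gripper's body presses on something with over 40 N, if the wrist force passes 120 N, or if a joint passes its speed limit or range.

### The arm

A 7-joint arm with a two-finger parallel gripper is mounted at the origin on the work surface. World frame = base frame: x ahead of the robot, y to its left, z up, the work surface at z = 0. Lengths are in m, angles in rad, forces in N, time in s.
With the tool pointing down it reaches from about 0.425 to 0.875 m from the base axis. Payload 9.9 kg.
Tool frame: the origin (TCP) lies midway between the tips of the shut fingers; the grasp point (between the pads) lies 19 mm behind it; z points along the fingers, y is the line along which they close (so a half turn about z gives the same grasp; the last joint's range is limited). The gripper opens to 85 mm and grips with 20 to 120 N. Pads are 22 mm wide; open, the fingers measure 114 mm over their backs; the gripper's body (76 mm by 85 mm) begins 54 mm behind the grasp point. The pads swing forward as they close: fully open they stand 13 mm farther back than shut.
Start: joints at [-1.312, 0.576, 0.025, 1.437, -0.015, 1.129, -0.057], TCP at [0.227, 0.636, 0.231] pointing down, gripper open.
Joint ranges: [-2.76, 2.76], [-0.34, 2.15], [-1.52, 1.57], [0.19, 2.46], [-1.09, 4.23], [0.17, 1.99], [-2.82, 2.82]. Speed limits (rad/s): [2.22, 2.22, 3.01, 3.01, 3.14, 3.14, 3.14].

### API

Orientations are given as a rotation vector (axis times angle).
In Python, from bench import manip gives the robot as it stands.
- The arm moves only by the tool servo_tool, never from a script. Its argument "series" is one flat list of numbers, 7 for each row, row after row: the closure, from 0 (fully open) to 1 (shut), then the shift along the tool's x, y, z in units of 30 mm (1.0 is 30 mm), then the turn, a rotation vector about the tool's x, y, z in units of 8 degrees (1.0 is 8 degrees). A call has 1 to 20 rows; each row shifts and turns the commanded pose from where the row before left it, along the tool's axes as they then stand; what a row does not reach is not made up. A row lasts 1/8 s, in which the tool goes at most 62.5 mm and 10.7 degrees, less where a joint would pass 70% of its speed; a pose out of reach is approached as far as the arm can. A call is refused whole if a number of a shift passes 1 or a number of a turn 1, either way. A call with a gripper value outside its range is refused whole. The fingers move at their own pace and stop on an object; the grip force is fixed at half the most. Time passes only in rows, so rows that do not move let the fingers close. It gives the time, the measured TCP pose, the force, the opening and the grip force at its end, in the units of the state.
- manip.observe(): the state, without advancing time (a new reading comes with each control period).
- manip.read_camera(name): name is "scene" or "top" or "wrist"; returns the picture (420x560x3 uint8, red, green, blue); there is no depth.
- manip.camera_info(name): a dict with "vertical_fov" (degrees; the focal length in pixels is half the picture's height over the tangent of half this angle, whatever the lens; pixels are square), "cx", "cy" (the principal point, pixels), "xyz" and "attitude" of the camera in the world. Camera axes: x right, y down, z forward; pixel columns grow to the right and rows downward; lengths in m; the calibration is good to about 2 mm. A picture is of the moment at which its call begins: read the wrist's pose just before it. camera_info takes no time and is no camera call; for the wrist camera it gives the pose at the moment of the call.
- manip.sign_off(): hands the job in; it is judged then, once.
The state is a dict: "time": time; "joint_pos": joint angles; "qvel": joint speeds; "joint_torque": joint torques, N m; "tcp_pos": TCP position; "ee_rot": TCP orientation; "force": force on the tool from outside, world axes, zero at the start; "torque": the same for the moment, N m; "opening": finger opening in m; "finger_force": force on a finger pad.
Only numpy, scipy, OpenCV 4.12 (cv2) and the standard library are available. Lean on these libraries where they do the work, as an engineer would, in place of code of your own. Each camera call takes 0.05 s, during which the arm holds its last target. There are 200 camera calls.

## Working session

There is one attempt and no reset: what is moved stays moved. The work goes in short steps, Python scripts to look and compute and a tool call to move; the robot and the scene stay as the last step left them, time stands still between calls to the robot, and variables do not carry over. Pictures are saved under pics/ and viewed, at most 14 in all, crops included, and the job is handed in when it is done.

Besides the shell and the picture viewer there is one more tool, called after ">>>" in YAML: its name, and indented under it one key for each argument. servo_tool: Moves the arm, as the interface text tells. Its arguments: {"type":"object","properties":{"series":{"type":"array","items":{"type":"number"}}},"required":["series"]}

```bash
mkdir -p pics; python3 - <<'E'
from bench import manip
import cv2
print(manip.observe())
for n in("scene","top","wrist"):
    print(n,manip.camera_info(n))
    cv2.imwrite(f"pics/{n}0.png",manip.read_camera(n)[:,:,::-1])
E
```

```text
{'time': 0.0, 'joint_pos': array([-1.311802  ,  0.57650726,  0.02484211,  1.43788505, -0.0150141 ,
        1.12898304, -0.05650263]), 'qvel': array([-8.03495213e-04, -2.01761169e-05, -3.25988988e-05,  8.21068948e-04,
       -4.17787031e-04,  4.08223847e-04,  8.94244018e-04]), 'joint_torque': array([-1.08079907e-04, -7.65776968e+01,  2.24994712e+00, -2.85974550e+01,
        1.51422608e-02,  1.27871582e-02, -3.37304618e-05]), 'tcp_pos': array([0.226723 , 0.6353226, 0.2304674]), 'ee_rot': array([-5.35750071e-01, -3.09536495e+00,  2.48974971e-03]), 'force': array([-0.43771954,  0.50148914,  0.17870588]), 'torque': array([ 0.02273265, -0.01635012, -0.00704733]), 'finger_force': 0.0, 'opening': 0.08553653679433604}
scene {'vertical_fov': 56.07951043660631, 'cx': 277.64840668156876, 'cy': 206.1810387200287, 'xyz': array([ 1.36035891, -0.74305018,  0.94310147]), 'attitude': array([-2.07642938, -0.86195139,  0.42145831])}
top {'vertical_fov': 43.74818031664282, 'cx': 281.5732294509658, 'cy': 214.984702496826, 'xyz': array([0.41977819, 0.0822599 , 1.63619224]), 'attitude': array([-2.21770157,  2.1633938 , -0.10770962])}
wrist {'vertical_fov': 62.450645669968225, 'cx': 283.4944365536058, 'cy': 210.99066037867124, 'xyz': array([0.1570098 , 0.66032962, 0.37273013]), 'attitude': array([2.36181782, 1.66300338, 0.24632867])}
```

View pics/top0.png

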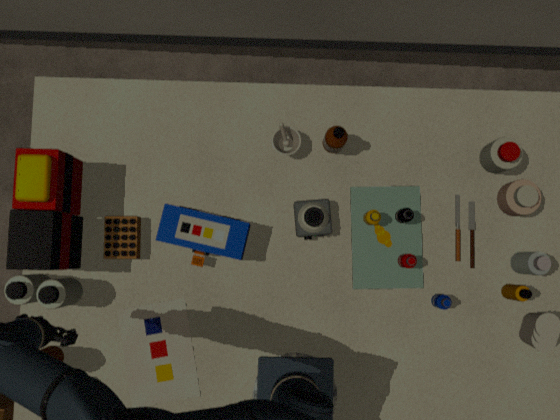

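View pics/scene0.png

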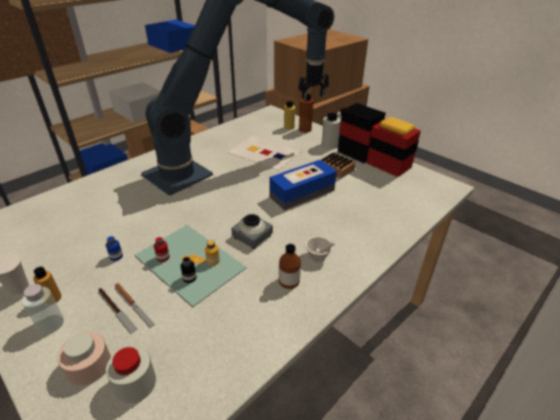

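The top view shows yellow at (373,217), black at (404,215) and red at (407,261), with no white bottle. The blue look-alike is at (441,301), the shaker at (313,216), the case at (203,232) and its orange latch at (199,258).

```bash
cat > h.py <<'E'
import numpy as np, cv2
from bench import manip
from scipy.spatial.transform import Rotation as R
def ray(info,uv,z):
    f=210/np.tan(np.radians(info["vertical_fov"]/2))
    uv=np.atleast_2d(uv).astype(float)
    d=np.c_[(uv[:,0]-info["cx"])/f,(uv[:,1]-info["cy"])/f,np.ones(len(uv))]
    d=d@R.from_rotvec(info["attitude"]).as_matrix().T
    return (info["xyz"]+d*((z-info["xyz"][2])/d[:,2])[:,None])[:,:2]
def blobs(hsv,lo,hi,amin=15):
    m=cv2.inRange(hsv,np.array(lo),np.array(hi))
    n,_,s,c=cv2.connectedComponentsWithStats(m)
    return [(s[i,4],c[i].round(1),s[i,:4]) for i in range(1,n) if s[i,4]>=amin],m
def hsv(rgb): return cv2.cvtColor(rgb,cv2.COLOR_RGB2HSV)
def go(xy,z,yaw=None):
    "remaining move: tool-frame shift in 30mm units, yaw turn in 8deg units (tool y along world angle yaw)"
    s=manip.observe(); r=R.from_rotvec(s["ee_rot"])
    d=r.inv().apply(np.r_[xy,z]-s["tcp_pos"])/.03
    out=[d.round(2)]
    m=r.as_matrix(); cur=np.arctan2(m[1,1],m[0,1])
    if yaw is not None:
        e=(yaw-cur+np.pi/2)%np.pi-np.pi/2
        out.append(round(-np.degrees(e)/8,2))
    out.append("toolyaw %.1f tilt %s"%(np.degrees(cur),m[:,2].round(3)))
    return out
E
python3 - <<'E'
from h import *
i=manip.camera_info("top"); im=cv2.imread("pics/top0.png")[:,:,::-1].copy(); H=hsv(im)
b,m=blobs(H,(105,120,60),(125,255,255),200)
for a,c,s in b: print("blue",a,c,s)
n,l,st,ce=cv2.connectedComponentsWithStats(m)
k=[j for j in range(1,n) if 150<ce[j][0]<260 and st[j,4]>500][0]
cn=max(cv2.findContours((l==k).astype(np.uint8),cv2.RETR_EXTERNAL,cv2.CHAIN_APPROX_NONE)[0],key=len)
bx=cv2.boxPoints(cv2.minAreaRect(cn)); print(bx); p=ray(i,bx,.098); print(p)
print(np.linalg.norm(p-np.roll(p,1,0),axis=1))
for a,c,s in blobs(H,(5,130,80),(22,255,255))[0]: print("orange",a,c,s,ray(i,c,.046))
for nme,uv,z in (("shaker",(313,216),.082),("yel",(373,217),.085),("blk",(404.5,215),.085),("red",(407.5,261),.085),("blue",(442,301),.085),("vial",(122,237),.051),("mortar",(287,141),.05),("oil",(335,138),.1)): print(nme,ray(i,uv,z).round(3))
c=im[170:310,150:450]; cv2.imwrite("pics/topc.png",cv2.resize(c[:,:,::-1],None,fx=2.6,fy=2.6,interpolation=2))
E
```

```text
blue 1952 [202.5 231.1] [156 204  93  56]
[[155.54099 239.9508 ]
 [164.34097 202.55081]
 [248.89508 222.44589]
 [240.0951  259.8459 ]]
[[0.45856961 0.42016282]
 [0.5690842  0.39910143]
 [0.51674782 0.14898596]
 [0.40650204 0.17153327]]
[0.254023   0.11250359 0.25553248 0.11252783]
orange 275 [ 32.8 176.7] [ 14 151  34  52] [[0.642604   0.81074192]]
orange 50 [123.2 217.3] [106 216  31   4] [[0.52601525 0.53201545]]
orange 25 [373.9 222.5] [370 221   9   6] [[ 0.52952213 -0.23047291]]
orange 34 [127.8 225.1] [119 223  18   5] [[0.50271417 0.51705468]]
orange 18 [378.1 229.1] [375 226   8   7] [[ 0.50964253 -0.24355547]]
orange 64 [457.5 244.8] [457 229   3  32] [[ 0.4676905  -0.48770344]]
orange 44 [127.4 233.1] [118 231  19   5] [[0.47848019 0.51712205]]
orange 55 [383.8 237. ] [377 232  13  12] [[ 0.48594132 -0.26124805]]
orange 45 [127.1 240.9] [118 239  19   5] [[0.45491488 0.51691747]]
orange 15 [388.9 243.1] [386 240   6   7] [[ 0.46772391 -0.27702631]]
orange 37 [126.8 248.9] [117 247  20   4] [[0.43080311 0.51668509]]
orange 20 [198.6 252.9] [194 252  10   3] [[0.42398016 0.30040615]]
orange 40 [126.2 257. ] [117 255  19   4] [[0.40642753 0.51733733]]
orange 110 [197.4 260.5] [191 255  14  12] [[0.40101882 0.30318545]]
orange 91 [520.1 292.9] [515 286  14  16] [[ 0.32614453 -0.67916358]]
shaker [[ 0.542 -0.041]]
yel [[ 0.543 -0.22 ]]
blk [[ 0.552 -0.314]]
red [[ 0.415 -0.324]]
blue [[ 0.299 -0.427]]
vial [[0.466 0.531]]
mortar [[0.774 0.041]]
oil [[ 0.776 -0.101]]
```

View pics/topc.png

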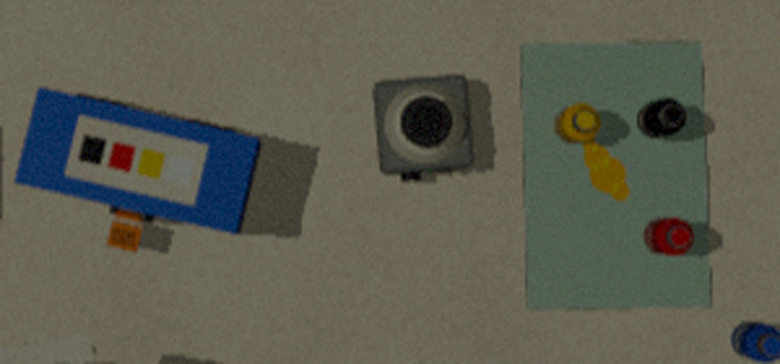

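Crop pixels convert to caps at yellow (375,216), black (408,214) and red (411,261), with the shaker head at (315,217). The latch pad is at (198,260), which agrees with the case pose from the lid rectangle. Next I work out the move to the latch.

```bash
cat >> h.py <<'E'
O=np.array([.4877,.2849]); TH=np.radians(-11.8)
CX=np.array([np.cos(TH),np.sin(TH)]); CY=np.array([-np.sin(TH),np.cos(TH)])
def case(x,y): return O+x*CX+y*CY
YC=TH+np.pi/2   # case y heading
E
python3 - <<'E'
from h import *
i=manip.camera_info("top")
for n,uv,z in (("shaker",(314.6,216.9),.082),("yel",(375.4,216.5),.09),("blk",(408,214.2),.09),("red",(411.5,260.8),.09)): print(n,ray(i,uv,z).round(4))
print(case(-.094,0)); print(go(case(-.094,0),.12,YC),go(case(-.094,0),.12,TH))
E
```

```text
shaker [[ 0.5393 -0.0456]]
yel [[ 0.5445 -0.2261]]
blk [[ 0.5539 -0.3236]]
red [[ 0.4157 -0.3347]]
[0.39568647 0.30412263]
[array([-9.01, -8.5 ,  3.7 ]), np.float64(-0.98), 'toolyaw 70.4 tilt [-0.    -0.001 -1.   ]'] [array([-9.01, -8.5 ,  3.7 ]), np.float64(10.27), 'toolyaw 70.4 tilt [-0.    -0.001 -1.   ]']
```

>>> servo_tool:
  series: [1,-0.9,-0.85,0,0,0,0,1,-0.9,-0.85,0,0,0,0,1,-0.9,-0.85,0,0,0,0,1,-0.9,-0.85,0,0,0,0,1,-0.9,-0.85,0,0,0,0,1,-0.9,-0.85,0,0,0,0,1,-0.9,-0.85,0,0,0,0,1,-0.9,-0.85,0,0,0,0,1,-0.9,-0.85,0,0,0,0,1,-0.9,-0.85,0,0,0,0,1,0,0,0.9,0,0,-0.25,1,0,0,0.9,0,0,-0.25,1,0,0,0.9,0,0,-0.25,1,0,0,0.9,0,0,-0.25,1,0,0,0,0,0,0,1,0,0,0,0,0,0]

```text
time: 2.15
tcp_pos: [0.3958, 0.305, 0.124]
ee_rot: [0.32, 3.125, 0.001]
force: [1.0, 0.1, -0.1]
opening: 0.0
finger_force: 0.0
```

```bash
python3 - <<'E'
from h import *
print(go(case(-.094,0),.05,YC))
i=manip.camera_info("wrist");im=manip.read_camera("wrist")
cv2.imwrite("pics/w1.png",im[:,:,::-1])
E
```

```text
[array([-0.  , -0.03,  2.47]), np.float64(0.01), 'toolyaw 78.3 tilt [ 0.  0. -1.]']
```

View pics/w1.png

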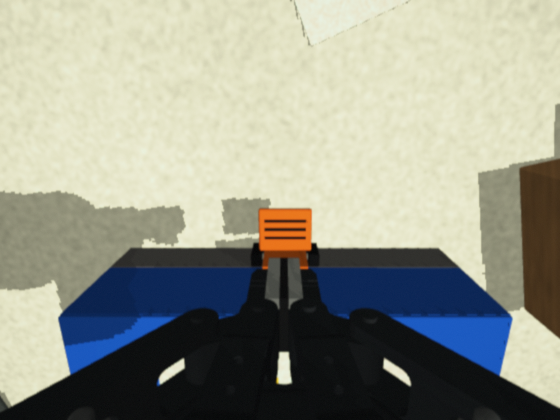

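The wrist view shows the orange pad centred at about (285,230), straight ahead of the finger tips in the column direction. Pressing now.

>>> servo_tool:
  series: [1,0,0,0.6,0,0,0,1,0,0,0.6,0,0,0,1,0,0,0.6,0,0,0,1,0,0,0.6,0,0,0,1,0,0,0.1,0,0,0,1,0,0,0.1,0,0,0,1,0,0,0.1,0,0,0,1,0,0,0.1,0,0,0,1,0,0,0,0,0,0]

```text
time: 3.32
tcp_pos: [0.3935, 0.3056, 0.04]
ee_rot: [-0.316, -3.123, -0.0]
force: [-7.6, 2.2, 8.9]
opening: 0.0
finger_force: 4.9
```

```bash
python3 - <<'E'
from h import *
s=manip.observe();print(s["tcp_pos"],s["force"])
H=hsv(manip.read_camera("wrist"));print([b for b in blobs(H,(105,120,40),(125,255,255),300)[0]])
i=manip.camera_info("wrist");print(ray(i,(285,230),.046),i["xyz"])
E
```

```text
[0.39350421 0.30564887 0.03996807] [-7.57370395  2.17505513  8.93449254]
[]
[[0.36991447 0.31090781]] [0.32122092 0.32023595 0.18241275]
```

>>> servo_tool:
  series: [1,0,0,-0.5,0,0,0,1,0,0,-1,0,0,0,1,0,0,-1,0,0,0,1,0,0,-1,0,0,0,1,0,0,-1,0,0,0,1,0,0,-1,0,0,0,1,0,0,-1,0,0,0]

```text
time: 4.25
tcp_pos: [0.3957, 0.3045, 0.2367]
ee_rot: [0.32, 3.124, 0.002]
force: [-0.4, 0.5, -0.6]
opening: -0.0001
finger_force: 0.0
```

```bash
python3 - <<'E'
from h import *
im=manip.read_camera("scene");cv2.imwrite("pics/s2.png",cv2.resize(im[120:300,180:420,::-1],None,fx=3,fy=3))
s=manip.observe();print(s["tcp_pos"],s["force"],s["time"])
E
```

```text
[0.3970449  0.30554073 0.24022587] [0.77646779 2.03386723 4.19513188] 4.3
```

View pics/s2.png

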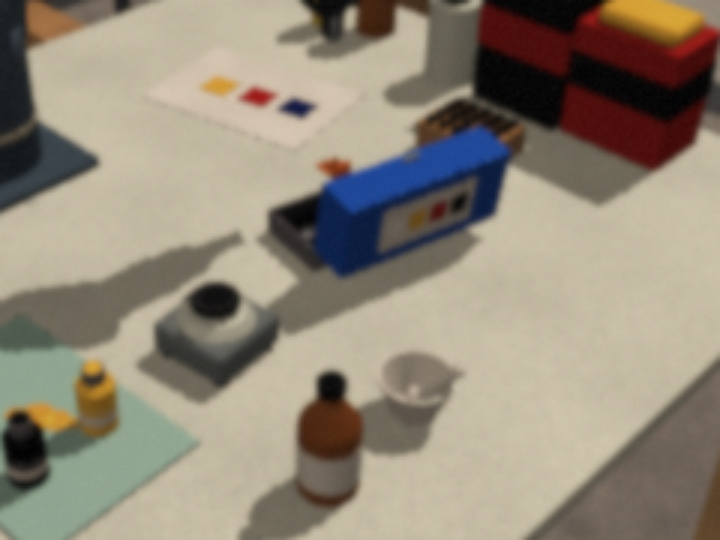

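The lid is open and the pink-beige label panel now faces the rear. Next: turn the tool towards the case x-axis and move to above the yellow bottle.

>>> servo_tool:
  series: [0,0,0,0,0,0,0.95,0,0,0,0,0,0,0.95,0,0,0,0,0,0,0.95,0,0,0,0,0,0,0.95,0,0,0,0,0,0,0.95,0,0,0,0,0,0,0.95,0,0,0,0,0,0,0.95,0,0,0,0,0,0,0.95,0,0,0,0,0,0,0.95,0,0,0,0,0,0,0.95,0,0,0,0,0,0,0.95,0,0,0,0,0,0,0.8,0,0,0,0,0,0,0]

```text
time: 5.92
tcp_pos: [0.3956, 0.3048, 0.2351]
ee_rot: [-2.435, -1.985, -0.002]
force: [-0.9, 0.1, -0.1]
opening: 0.0855
finger_force: 0.0
```

```bash
python3 - <<'E'
from h import *
print(go((.5445,-.2261),.2,TH), manip.observe()["joint_pos"].round(2))
E
```

```text
[array([-16.34,   8.42,   1.16]), np.float64(0.02), 'toolyaw -11.6 tilt [ 0.001  0.001 -1.   ]'] [-1.05  0.33  0.41  1.9  -0.16  0.94 -0.77]
```

>>> servo_tool:
  series: [0,-0.9,0.5,0,0,0,0,0,-0.9,0.5,0,0,0,0,0,-0.9,0.5,0,0,0,0,0,-0.9,0.5,0,0,0,0,0,-0.9,0.5,0,0,0,0,0,-0.9,0.5,0,0,0,0,0,-0.9,0.5,0,0,0,0,0,-0.9,0.5,0,0,0,0,0,-0.9,0.5,0,0,0,0,0,-0.9,0.5,0,0,0,0,0,-0.9,0.5,0.1,0,0,0,0,-0.9,0.4,0.2,0,0,0,0,-0.9,0.4,0.2,0,0,0,0,-0.9,0.4,0.2,0,0,0,0,-0.9,0.4,0.2,0,0,0,0,-0.9,0.4,0.2,0,0,0,0,-0.9,0.4,0,0,0,0,0,-0.9,0.4,0,0,0,0,0,0,0,0,0,0,0,0,0,0,0,0,0,0]

```text
time: 8.43
tcp_pos: [0.5411, -0.2209, 0.2015]
ee_rot: [-2.433, -1.986, -0.001]
force: [0.0, -0.4, 0.1]
opening: 0.0853
finger_force: 0.0
```

```bash
python3 - <<'E'
from h import *
print(go((.5445,-.2261),.2,TH))
i=manip.camera_info("wrist");im=manip.read_camera("wrist");cv2.imwrite("pics/w3.png",im[:,:,::-1])
H=hsv(im)
for n,lo,hi in (("y",(18,130,90),(32,255,255)),("r",(0,150,60),(6,255,255)),("k",(0,0,0),(180,255,35))):
    for a,c,s in blobs(H,lo,hi,80)[0]: print(n,a,c,s,ray(i,c,.09).round(3))
E
```

```text
[array([-0.15,  0.14,  0.05]), np.float64(0.03), 'toolyaw -11.6 tilt [ 0.     0.001 -1.   ]']
y 3441 [265.3 215.2] [219 168 100  94] [[ 0.526 -0.224]]
y 605 [292.6 208.2] [279 195  28  27] [[ 0.548 -0.223]]
r 154 [197.5 291.3] [182 286  29  15] [[ 0.457 -0.277]]
r 767 [191.5 326.1] [177 304  28  50] [[ 0.443 -0.308]]
r 300 [172.5 354.7] [163 344  20  20] [[ 0.419 -0.333]]
k 586 [264.7  41.5] [205  17 117  46] [[ 0.552 -0.106]]
k 110 [313.4 259.4] [298 255  35  16] [[ 0.556 -0.268]]
k 1343 [320.2 289.2] [299 266  47  53] [[ 0.557 -0.296]]
k 38795 [279.5 374.8] [  0 273 560 147] [[ 0.506 -0.373]]
k 390 [325.7 317.2] [314 307  24  21] [[ 0.557 -0.323]]
```

View pics/w3.png

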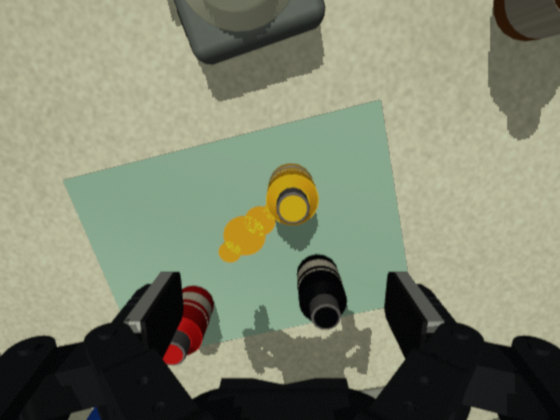

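Yellow's cap dot is at (293,208), red's at (172,355) and black's at (326,317), and the positions agree with the top view to a few millimetres. Descending on yellow.

```bash
python3 - <<'E'
from h import *
print(go((.5465,-.2245),.036,TH))
E
```

```text
[array([-0.1 ,  0.2 ,  5.51]), np.float64(0.03), 'toolyaw -11.5 tilt [ 0.     0.001 -1.   ]']
```

>>> servo_tool:
  series: [0,-0.1,0.2,0.5,0,0,0,0,0,0,0.8,0,0,0,0,0,0,0.8,0,0,0,0,0,0,0.8,0,0,0,0,0,0,0.8,0,0,0,0,0,0,0.8,0,0,0,0,0,0,0.7,0,0,0,0,0,0,0.3,0,0,0,0,0,0,0,0,0,0,1,0,0,0,0,0,0,1,0,0,0,0,0,0,1,0,0,0,0,0,0,1,0,0,0,0,0,0,1,0,0,0,0,0,0,1,0,0,0,0,0,0]

```text
time: 10.35
tcp_pos: [0.547, -0.2257, 0.0373]
ee_rot: [2.434, 1.984, 0.001]
force: [-0.7, 0.2, 5.8]
opening: 0.0428
finger_force: 60.1
```

```bash
python3 - <<'E'
from h import *
s=manip.observe();print(s["tcp_pos"],s["force"],s["opening"],s["finger_force"])
print(go((.5393,-.0456),.15,TH))
E
```

```text
[ 0.54696805 -0.2257239   0.03727399] [-0.72734606  0.1824508   5.83609923] 0.042766516347025524 60.13530492782593
[array([ 5.83, -1.46, -3.76]), np.float64(0.02), 'toolyaw -11.6 tilt [ 0.001 -0.    -1.   ]']
```

>>> servo_tool:
  series: [1,0,0,-0.8,0,0,0,1,0,0,-0.8,0,0,0,1,0,0,-0.8,0,0,0,1,0,0,-0.8,0,0,0,1,0,0,-0.6,0,0,0,1,0.7,-0.2,0,0,0,0,1,0.7,-0.2,0,0,0,0,1,0.7,-0.2,0,0,0,0,1,0.7,-0.2,0,0,0,0,1,0.7,-0.2,0,0,0,0,1,0.7,-0.2,0,0,0,0,1,0.7,-0.2,0,0,0,0,1,0.7,-0.1,0,0,0,0,1,0.2,0,0,0,0,0,1,0,0,0,0,0,0]

```text
time: 12.22
tcp_pos: [0.5377, -0.0462, 0.1505]
ee_rot: [2.434, 1.985, 0.0]
force: [0.1, -0.3, -0.6]
opening: 0.0425
finger_force: 61.2
```

```bash
python3 - <<'E'
from h import *
s=manip.observe();print(s["force"],s["opening"])
print(go((.5393,-.0456),.115,TH))
im=manip.read_camera("scene");cv2.imwrite("pics/s4.png",cv2.resize(im[150:310,130:370,::-1],None,fx=3,fy=3))
i=manip.camera_info("top");im=manip.read_camera("top");H=hsv(im)
for n,lo,hi in (("r",(0,130,60),(8,255,255)),("r",(172,130,60),(180,255,255))):
    for a,c,s in blobs(H,lo,hi,10)[0]: print(n,a,c,s,ray(i,c,.07).round(3))
E
```

```text
[ 0.10950912 -0.33699019 -0.59047013] 0.04247922903503954
[array([0.03, 0.05, 1.18]), np.float64(0.02), 'toolyaw -11.6 tilt [ 0. -0. -1.]']
r 307 [508.9 151.1] [498 142  22  20] [[ 0.757 -0.638]]
r 893 [ 37.4 180.8] [ 12 148  47  62] [[0.627 0.785]]
r 134 [407.2 260.9] [399 254  18  14] [[ 0.415 -0.327]]
r 245 [158.2 349. ] [150 340  18  19] [[0.14  0.405]]
```

View pics/s4.png

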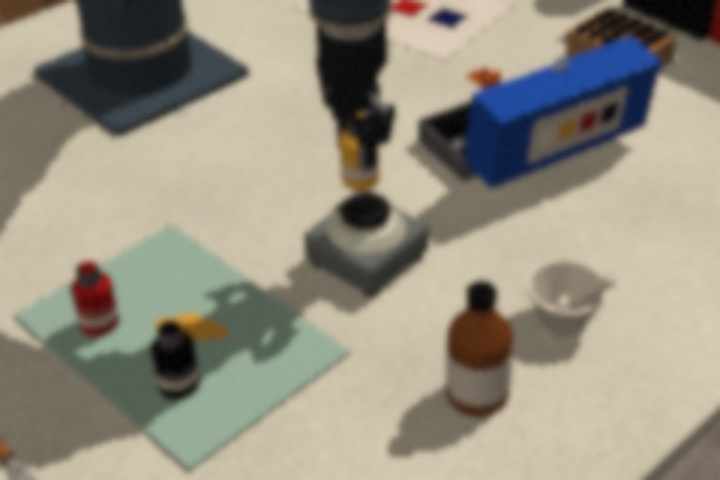

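The yellow bottle is upright above the black head, with its base at (360,188) and the head at (365,210). Pressing down.

>>> servo_tool:
  series: [1,0,0,0.6,0,0,0,1,0,0,0.5,0,0,0,1,0,0,0.1,0,0,0,1,0,0,0.1,0,0,0,1,0,0,0.1,0,0,0,1,0,0,0,0,0,0,1,0,0,0,0,0,0]

```text
time: 13.2
tcp_pos: [0.5374, -0.0464, 0.1087]
ee_rot: [2.435, 1.984, -0.0]
force: [-2.8, -1.1, 5.7]
opening: 0.0427
finger_force: 61.6
```

>>> servo_tool:
  series: [1,0,0,0.1,0,0,0,1,0,0,0.1,0,0,0,1,0,0,0,0,0,0,1,0,0,0,0,0,0]

```text
time: 13.7
tcp_pos: [0.5377, -0.0465, 0.1067]
ee_rot: [2.436, 1.983, 0.006]
force: [-16.5, 2.3, 59.2]
opening: 0.0429
finger_force: 67.7
```

>>> servo_tool:
  series: [1,0,0,-0.07,0,0,0,1,0,0,0,0,0,0,1,0,0,0,0,0,0]

```text
time: 14.08
tcp_pos: [0.5376, -0.0465, 0.1069]
ee_rot: [2.436, 1.984, 0.003]
force: [-10.7, -0.1, 34.0]
opening: 0.0425
finger_force: 64.4
```

>>> servo_tool:
  series: [1,0,0,-0.03,0,0,0,1,0,0,0,0,0,0,1,0,0,0,0,0,0,1,0,0,0,0,0,0,1,0,0,0,0,0,0,1,0,0,0,0,0,0,1,0,0,0,0,0,0,1,0,0,0,0,0,0,1,0,0,0,0,0,0,1,0,0,0,0,0,0,1,0,0,0,0,0,0,1,0,0,0,0,0,0,1,0,0,0,0,0,0,1,0,0,0,0,0,0,1,0,0,0,0,0,0,1,0,0,0,0,0,0,1,0,0,0,0,0,0,1,0,0,0,0,0,0,1,0,0,0,0,0,0,1,0,0,0,0,0,0]

```text
time: 16.58
tcp_pos: [0.5376, -0.0464, 0.107]
ee_rot: [2.436, 1.984, 0.002]
force: [-6.9, 0.3, 22.6]
opening: 0.0424
finger_force: 63.1
```

>>> servo_tool:
  series: [1,0,0,0,0,0,0,1,0,0,0,0,0,0,1,0,0,0,0,0,0,1,0,0,0,0,0,0,1,0,0,0,0,0,0,1,0,0,0,0,0,0,1,0,0,0,0,0,0,1,0,0,0,0,0,0,1,0,0,0,0,0,0,1,0,0,0,0,0,0,1,0,0,0,0,0,0,1,0,0,0,0,0,0,1,0,0,0,0,0,0,1,0,0,0,0,0,0,1,0,0,0,0,0,0,1,0,0,0,0,0,0,1,0,0,0,0,0,0,1,0,0,0,0,0,0,1,0,0,0,0,0,0]

```text
time: 18.95
tcp_pos: [0.5376, -0.0465, 0.107]
ee_rot: [2.436, 1.984, 0.002]
force: [-6.5, 0.3, 22.4]
opening: 0.0422
finger_force: 63.1
```

```bash
python3 - <<'E'
from h import *
print(manip.observe()["force"])
print(go((.5393,-.0456),.15,TH)[0],go(case(0,-.093),.13,TH)[0],case(0,-.093))
for y in (-.093,-.031,.031,.093): print(case(0,y))
E
```

```text
[-6.54552583  0.34226025 22.39258624]
[ 0.04  0.05 -1.43] [ 7.38 -3.87 -0.76] [0.46868187 0.19386533]
[0.46868187 0.19386533]
[0.48136062 0.25455511]
[0.49403938 0.31524489]
[0.50671813 0.37593467]
```

>>> servo_tool:
  series: [1,0,0,-0.7,0,0,0,1,0,0,-0.8,0,0,0,1,0,-0.8,0,0,0,0,1,0.7,-0.8,0,0,0,0,1,0.8,-0.8,0,0,0,0,1,0.8,-0.8,0,0,0,0,1,0.9,-0.6,0,0,0,0,1,0.9,0,0,0,0,0,1,0.9,0,0,0,0,0,1,0.9,0,0,0,0,0,1,0.9,0,0,0,0,0,1,0.9,0,0,0,0,0,1,0.9,0,0,0,0,0,1,0.9,0,0,0,0,0,1,0.9,0,0,0,0,0,1,0.9,0,0,0,0,0,1,0.9,0,0,0,0,0,1,0.9,0,0,0,0,0,1,0.5,0,0,0,0,0,1,0,0,0,0,0,0]

```text
time: 21.45
tcp_pos: [0.5081, 0.3773, 0.15]
ee_rot: [2.434, 1.986, 0.0]
force: [-0.1, -1.3, -1.5]
opening: 0.0427
finger_force: 61.2
```

```bash
python3 - <<'E'
from h import *
s=manip.observe();print(s["force"],s["opening"],s["joint_pos"].round(2))
print(go(case(0,.093),.037,TH))
im=manip.read_camera("wrist");cv2.imwrite("pics/w5.png",im[:,:,::-1])
i=manip.camera_info("wrist")
f=210/np.tan(np.radians(i["vertical_fov"]/2)); Ri=R.from_rotvec(i["attitude"]).inv()
for y in (-.031,.031,.093,-.093):
    for sx,sy in ((-1,-1),(1,1)):
        p=Ri.apply(np.r_[case(sx*.026,y+sy*.026),.032]-i["xyz"]); print(y,sx,(p[:2]/p[2]*f+[i["cx"],i["cy"]]).round())
E
```

```text
[-0.12269303 -1.28583208 -1.45783026] 0.04273215945178626 [-1.    0.64  0.48  1.67 -0.35  0.92 -0.58]
[array([-0.05, -0.04,  3.77]), np.float64(0.03), 'toolyaw -11.6 tilt [ 0.  0. -1.]']
-0.031 -1 [253. 364.]
-0.031 1 [311. 314.]
0.031 -1 [251. 304.]
0.031 1 [313. 248.]
0.093 -1 [249. 236.]
0.093 1 [316. 172.]
-0.093 -1 [254. 417.]
-0.093 1 [310. 373.]
```

View pics/w5.png

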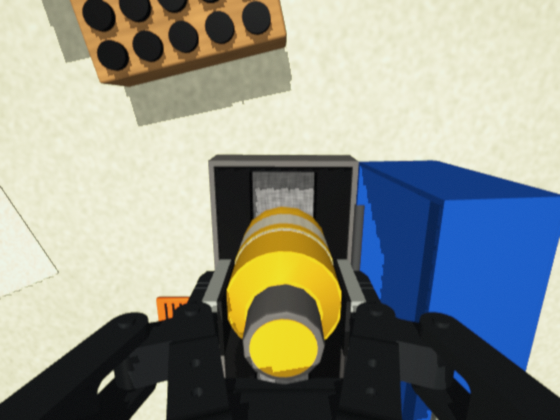

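The wrist view shows the far pocket edge at row 172 and columns 252–314, which matches the prediction. Lowering and releasing with only a partial opening.

>>> servo_tool:
  series: [1,0,0,0.8,0,0,0,1,0,0,0.8,0,0,0,1,0,0,0.8,0,0,0,1,0,0,0.6,0,0,0,1,0,0,0.4,0,0,0,1,0,0,0.3,0,0,0,1,0,0,0,0,0,0]

```text
time: 22.38
tcp_pos: [0.5081, 0.3763, 0.039]
ee_rot: [2.435, 1.985, -0.001]
force: [1.2, -0.2, -1.4]
opening: 0.0425
finger_force: 61.2
```

>>> servo_tool:
  series: [1,0,0,0.1,0,0,0,1,0,0,0,0,0,0,0.36,0,0,0,0,0,0,0.36,0,0,0,0,0,0,0.36,0,0,0,0,0,0,0.36,0,0,-0.3,0,0,0,0.36,0,0,-0.7,0,0,0,0.36,0,0,-0.9,0,0,0,0.36,0,0,-0.9,0,0,0,0.36,0,0,-0.9,0,0,0,0.36,0,0,-0.9,0,0,0,0.36,0,0,-0.9,0,0,0,0.36,0,0,0,0,0,0]

```text
time: 24.0
tcp_pos: [0.5093, 0.3769, 0.204]
ee_rot: [2.435, 1.984, 0.007]
force: [0.0, 0.2, -0.5]
opening: 0.0546
finger_force: 0.0
```

```bash
python3 - <<'E'
from h import *
s=manip.observe();print(s["force"],s["opening"])
i=manip.camera_info("wrist");H=hsv(manip.read_camera("wrist"))
for a,c,sx in blobs(H,(18,130,90),(32,255,255),80)[0]: print("y",a,c,sx,ray(i,c,.088).round(3))
print(case(0,.093))
i=manip.camera_info("top");H=hsv(manip.read_camera("top"))
for n,lo,hi in (("r",(0,130,60),(8,255,255)),("k",(0,0,0),(180,255,30))):
    for a,c,sx in blobs(H,lo,hi,20)[0]:
        p=ray(i,c,.08)[0]
        if abs(p[0]-.5)<.15 and -.45<p[1]<-.1: print(n,a,c,p.round(3))
print(go((.419,-.334),.2,TH))
E
```

```text
[ 0.02840183  0.24764009 -0.48062875] 0.0546226929950189
y 1510 [282.1 187.5] [256 163  53  58] [[0.512 0.391]]
y 577 [282. 203.] [269 190  27  27] [[0.509 0.379]]
[0.50671813 0.37593467]
r 154 [407.9 260.7] [ 0.416 -0.327]
k 146 [404.7 214.9] [ 0.552 -0.316]
[array([-23.8 ,   1.87,   0.04]), np.float64(0.02), 'toolyaw -11.6 tilt [ 0.  0. -1.]']
```

>>> servo_tool:
  series: [0.36,-0.9,0,0,0,0,0,0.36,-1,0,0,0,0,0,0.36,-1,0,0,0,0,0,0.36,-1,0,0,0,0,0,0.36,-1,0,0,0,0,0,0.36,-1,0,0,0,0,0,0,-1,0,0,0,0,0,0,-1,0,0,0,0,0,0,-1,0,0,0,0,0,0,-1,0,0,0,0,0,0,-1,0,0,0,0,0,0,-1,0.2,0,0,0,0,0,-1,0.2,0,0,0,0,0,-1,0.2,0,0,0,0,0,-1,0.2,0,0,0,0,0,-1,0.2,0,0,0,0,0,-1,0.2,0,0,0,0,0,-1,0.2,0,0,0,0,0,-1,0.2,0,0,0,0,0,-1,0.2,0,0,0,0]

```text
time: 26.6
tcp_pos: [0.4401, -0.2198, 0.2005]
ee_rot: [-2.434, -1.984, 0.001]
force: [-0.0, 0.3, -0.1]
opening: 0.0857
finger_force: 0.0
```

>>> servo_tool:
  series: [0,-1,0,0,0,0,0,0,-1,0,0,0,0,0,0,-1,0,0,0,0,0,0,-0.7,0,0,0,0,0,0,0,0,0,0,0,0,0,0,0,0,0,0,0]

```text
time: 27.35
tcp_pos: [0.4182, -0.3268, 0.2007]
ee_rot: [-2.434, -1.984, 0.0]
force: [-0.3, 0.6, -0.3]
opening: 0.0854
finger_force: 0.0
```

```bash
python3 - <<'E'
from h import *
i=manip.camera_info("wrist");im=manip.read_camera("wrist");cv2.imwrite("pics/w6.png",im[:,:,::-1]);H=hsv(im)
for a,c,sx in blobs(H,(0,130,50),(7,255,255),80)[0]: print("r",a,c,sx,ray(i,c,.09).round(4))
print(go((.419,-.334),.036,TH))
E
```

```text
r 1408 [283.9 195.3] [258 174  53  56] [[ 0.4205 -0.3175]]
r 575 [283.9 214.5] [271 202  27  26] [[ 0.4175 -0.3323]]
[array([-0.24,  0.07,  5.49]), np.float64(0.03), 'toolyaw -11.6 tilt [-0.001  0.001 -1.   ]']
```

>>> servo_tool:
  series: [0,-0.2,0,0.5,0,0,0,0,0,0,0.8,0,0,0,0,0,0,0.8,0,0,0,0,0,0,0.8,0,0,0,0,0,0,0.8,0,0,0,0,0,0,0.8,0,0,0,0,0,0,0.7,0,0,0,0,0,0,0.3,0,0,0,0,0,0,0,0,0,0,1,0,0,0,0,0,0,1,0,0,0,0,0,0,1,0,0,0,0,0,0,1,0,0,0,0,0,0,1,0,0,0,0,0,0,1,0,0,0,0,0,0]

```text
time: 29.28
tcp_pos: [0.4174, -0.3339, 0.0372]
ee_rot: [2.434, 1.984, 0.001]
force: [-0.9, 0.9, 7.2]
opening: 0.0427
finger_force: 60.0
```

```bash
python3 - <<'E'
from h import *
print(go((.538,-.0462),.15,TH), manip.observe()["force"])
E
```

```text
[array([10.2 ,  2.01, -3.76]), np.float64(0.02), 'toolyaw -11.6 tilt [ 0.001 -0.001 -1.   ]'] [-0.93627024  0.85136751  7.19379036]
```

>>> servo_tool:
  series: [1,0,0,-0.8,0,0,0,1,0,0,-0.8,0,0,0,1,0,0,-0.8,0,0,0,1,0,0,-0.8,0,0,0,1,0,0,-0.6,0,0,0,1,0.8,0.2,0,0,0,0,1,0.8,0.2,0,0,0,0,1,0.8,0.2,0,0,0,0,1,0.8,0.2,0,0,0,0,1,0.8,0.2,0,0,0,0,1,0.8,0.2,0,0,0,0,1,0.8,0.2,0,0,0,0,1,0.8,0.2,0,0,0,0,1,0.8,0.2,0,0,0,0,1,0.8,0.2,0,0,0,0,1,0.8,0,0,0,0,0,1,0.8,0,0,0,0,0,1,0.6,0,0,0,0,0,1,0,0,0,0,0,0,1,0,0,0,0,0,0]

```text
time: 31.78
tcp_pos: [0.5374, -0.047, 0.1504]
ee_rot: [2.436, 1.983, -0.001]
force: [-0.3, 0.2, -1.1]
opening: 0.0428
finger_force: 61.1
```

```bash
python3 - <<'E'
from h import *
print(go((.538,-.0462),.115,TH), manip.observe()["force"])
E
```

```text
[array([0.03, 0.01, 1.18]), np.float64(0.01), 'toolyaw -11.7 tilt [ 0.    -0.001 -1.   ]'] [-0.2711735   0.227124   -1.05198002]
```

>>> servo_tool:
  series: [1,0,0,0.6,0,0,0,1,0,0,0.5,0,0,0,1,0,0,0.1,0,0,0,1,0,0,0.1,0,0,0,1,0,0,0.1,0,0,0,1,0,0,0.1,0,0,0,1,0,0,0,0,0,0,1,0,0,0,0,0,0]

```text
time: 32.78
tcp_pos: [0.5374, -0.0466, 0.107]
ee_rot: [2.436, 1.984, 0.002]
force: [-8.4, 0.3, 22.7]
opening: 0.0428
finger_force: 63.8
```

>>> servo_tool:
  series: [1,0,0,0,0,0,0,1,0,0,0,0,0,0,1,0,0,0,0,0,0,1,0,0,0,0,0,0,1,0,0,0,0,0,0,1,0,0,0,0,0,0,1,0,0,0,0,0,0,1,0,0,0,0,0,0,1,0,0,0,0,0,0,1,0,0,0,0,0,0,1,0,0,0,0,0,0,1,0,0,0,0,0,0,1,0,0,0,0,0,0,1,0,0,0,0,0,0,1,0,0,0,0,0,0,1,0,0,0,0,0,0,1,0,0,0,0,0,0,1,0,0,0,0,0,0,1,0,0,0,0,0,0,1,0,0,0,0,0,0]

```text
time: 35.28
tcp_pos: [0.5374, -0.0466, 0.107]
ee_rot: [2.436, 1.984, 0.002]
force: [-8.4, -0.9, 23.1]
opening: 0.0425
finger_force: 63.8
```

>>> servo_tool:
  series: [1,0,0,0,0,0,0,1,0,0,0,0,0,0,1,0,0,0,0,0,0,1,0,0,0,0,0,0,1,0,0,0,0,0,0,1,0,0,0,0,0,0,1,0,0,0,0,0,0,1,0,0,0,0,0,0,1,0,0,0,0,0,0,1,0,0,0,0,0,0,1,0,0,0,0,0,0,1,0,0,0,0,0,0,1,0,0,0,0,0,0,1,0,0,0,0,0,0,1,0,0,0,0,0,0,1,0,0,0,0,0,0,1,0,0,0,0,0,0,1,0,0,0,0,0,0,1,0,0,0,0,0,0]

```text
time: 37.65
tcp_pos: [0.5374, -0.0467, 0.107]
ee_rot: [2.436, 1.984, 0.002]
force: [-9.2, 0.3, 23.6]
opening: 0.0422
finger_force: 63.8
```

```bash
python3 - <<'E'
from h import *
print(manip.observe()["force"],go(case(0,.031),.15,TH))
E
```

```text
[-9.19995975  0.2871032  23.55615436] [array([11.52, -3.86, -1.43]), np.float64(0.01), 'toolyaw -11.7 tilt [ 0.001  0.001 -1.   ]']
```

>>> servo_tool:
  series: [1,0,0,-0.7,0,0,0,1,0,0,-0.8,0,0,0,1,0,-0.8,0,0,0,0,1,0.7,-0.8,0,0,0,0,1,0.8,-0.8,0,0,0,0,1,0.8,-0.8,0,0,0,0,1,0.8,-0.65,0,0,0,0,1,0.8,0,0,0,0,0,1,0.8,0,0,0,0,0,1,0.8,0,0,0,0,0,1,0.8,0,0,0,0,0,1,0.8,0,0,0,0,0,1,0.8,0,0,0,0,0,1,0.8,0,0,0,0,0,1,0.8,0,0,0,0,0,1,0.8,0,0,0,0,0,1,0.8,0,0,0,0,0,1,0.4,0,0,0,0,0,1,0,0,0,0,0,0,1,0,0,0,0,0,0]

```text
time: 40.15
tcp_pos: [0.494, 0.314, 0.1503]
ee_rot: [2.436, 1.983, -0.001]
force: [0.0, -0.1, -0.9]
opening: 0.0426
finger_force: 61.3
```

```bash
python3 - <<'E'
from h import *
print(manip.observe()["force"],go(case(0,.031),.036,TH))
E
```

```text
[ 0.02640283 -0.08846872 -0.85242837] [array([ 0.04, -0.01,  3.81]), np.float64(0.01), 'toolyaw -11.7 tilt [-0.    -0.001 -1.   ]']
```

>>> servo_tool:
  series: [1,0,0,0.8,0,0,0,1,0,0,0.8,0,0,0,1,0,0,0.8,0,0,0,1,0,0,0.6,0,0,0,1,0,0,0.4,0,0,0,1,0,0,0.3,0,0,0,1,0,0,0.1,0,0,0,1,0,0,0,0,0,0]

```text
time: 41.15
tcp_pos: [0.4942, 0.3152, 0.0365]
ee_rot: [2.435, 1.985, 0.0]
force: [-0.3, 0.1, -0.7]
opening: 0.0424
finger_force: 61.3
```

>>> servo_tool:
  series: [0.36,0,0,0,0,0,0,0.36,0,0,0,0,0,0,0.36,0,0,0,0,0,0,0.36,0,0,-0.3,0,0,0,0.36,0,0,-0.7,0,0,0,0.36,0,0,-0.9,0,0,0,0.36,0,0,-0.9,0,0,0,0.36,0,0,-0.9,0,0,0,0.36,0,0,-0.9,0,0,0,0.36,0,0,-0.9,0,0,0,0.36,0,0,0,0,0,0]

```text
time: 42.52
tcp_pos: [0.4952, 0.3154, 0.2038]
ee_rot: [2.435, 1.984, 0.006]
force: [0.9, 0.1, -0.4]
opening: 0.055
finger_force: 0.0
```

```bash
python3 - <<'E'
from h import *
i=manip.camera_info("wrist");H=hsv(manip.read_camera("wrist"))
for n,lo,hi in (("y",(18,130,90),(32,255,255)),("r",(0,130,50),(7,255,255))):
    for a,c,sx in blobs(H,lo,hi,200)[0]: print(n,a,c,ray(i,c,.088).round(3))
print(case(0,.031),case(0,.093))
i=manip.camera_info("top");H=hsv(manip.read_camera("top"))
for a,c,sx in blobs(H,(0,0,0),(180,255,30),20)[0]:
    p=ray(i,c,.08)[0]
    if abs(p[0]-.5)<.2 and -.5<p[1]<-.1: print("k",a,c,p.round(3))
print(go((.557,-.323),.2,TH))
E
```

```text
y 1646 [283.9 115.8] [[0.51  0.381]]
y 699 [284.  118.6] [[0.509 0.379]]
r 1491 [281.6 189.2] [[0.497 0.329]]
r 564 [281.6 204.6] [[0.494 0.317]]
[0.49403938 0.31524489] [0.50671813 0.37593467]
k 144 [404.6 215.1] [ 0.552 -0.316]
[array([-20.41,   6.35,   0.04]), np.float64(0.02), 'toolyaw -11.6 tilt [ 0.  0. -1.]']
```

>>> servo_tool:
  series: [0.36,-0.9,0,0,0,0,0,0.36,-1,0,0,0,0,0,0.36,-1,0,0,0,0,0,0.36,-1,0,0,0,0,0,0.36,-1,0,0,0,0,0,0.36,-1,0,0,0,0,0,0,-1,0,0,0,0,0,0,-1,0,0,0,0,0,0,-1,0,0,0,0,0,0,-1,0.5,0,0,0,0,0,-1,0.6,0,0,0,0,0,-1,0.6,0,0,0,0,0,-1,0.6,0,0,0,0,0,-1,0.6,0,0,0,0,0,-1,0.6,0,0,0,0,0,-1,0.6,0,0,0,0,0,-1,0.6,0,0,0,0,0,-1,0.6,0,0,0,0,0,-1,0.6,0,0,0,0,0,-1,0.4,0,0,0,0]

```text
time: 45.12
tcp_pos: [0.5587, -0.3084, 0.2]
ee_rot: [-2.434, -1.984, 0.001]
force: [0.6, -0.5, -0.1]
opening: 0.0852
finger_force: 0.0
```

>>> servo_tool:
  series: [0,-0.3,0,0,0,0,0,0,0,0,0,0,0,0,0,0,0,0,0,0,0]

```text
time: 45.5
tcp_pos: [0.557, -0.3151, 0.201]
ee_rot: [-2.433, -1.985, -0.001]
force: [0.8, 0.8, -0.9]
opening: 0.0857
finger_force: 0.0
```

```bash
python3 - <<'E'
from h import *
i=manip.camera_info("wrist");im=manip.read_camera("wrist");cv2.imwrite("pics/w7.png",im[:,:,::-1]);H=hsv(im)
for a,c,sx in blobs(H,(0,0,0),(180,255,35),150)[0]: print("k",a,c,sx,ray(i,c,.09).round(4))
print(go((.5555,-.3235),.036,TH))
E
```

```text
k 1251 [285.3 197.9] [260 178  51  52] [[ 0.56  -0.308]]
k 518 [285.4 217. ] [273 205  26  25] [[ 0.557  -0.3229]]
k 38986 [279.2 374.7] [  0 273 560 147] [[ 0.522  -0.4666]]
[array([-0.29,  0.01,  5.5 ]), np.float64(0.03), 'toolyaw -11.6 tilt [-0.     0.001 -1.   ]']
```

View pics/w7.png

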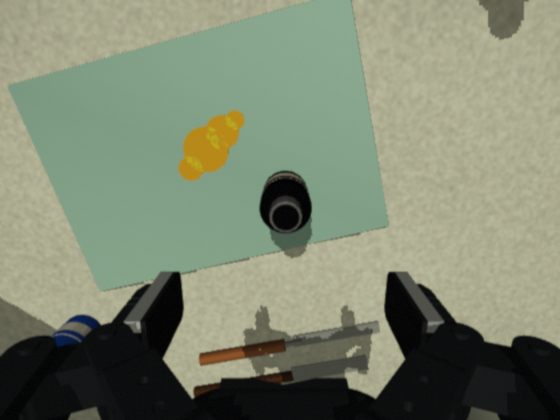

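The black bottle's cap dot is at (285,217), with nothing else near it. Grasping it.

>>> servo_tool:
  series: [0,-0.25,0.05,0.5,0,0,0,0,0,0,0.8,0,0,0,0,0,0,0.8,0,0,0,0,0,0,0.8,0,0,0,0,0,0,0.8,0,0,0,0,0,0,0.8,0,0,0,0,0,0,0.7,0,0,0,0,0,0,0.3,0,0,0,0,0,0,0,0,0,0,1,0,0,0,0,0,0,1,0,0,0,0,0,0,1,0,0,0,0,0,0,1,0,0,0,0,0,0,1,0,0,0,0,0,0,1,0,0,0,0,0,0]

```text
time: 47.42
tcp_pos: [0.5573, -0.3244, 0.0373]
ee_rot: [2.434, 1.984, 0.001]
force: [-1.5, 1.2, 4.6]
opening: 0.0427
finger_force: 60.4
```

```bash
python3 - <<'E'
from h import *
print(go((.538,-.0462),.15,TH), manip.observe()["force"])
E
```

```text
[array([ 8.95, -2.49, -3.76]), np.float64(0.02), 'toolyaw -11.6 tilt [ 0.001 -0.    -1.   ]'] [-1.49842459  1.19725553  4.59821838]
```

>>> servo_tool:
  series: [1,0,0,-0.8,0,0,0,1,0,0,-0.8,0,0,0,1,0,0,-0.8,0,0,0,1,0,0,-0.8,0,0,0,1,0,0,-0.6,0,0,0,1,0.8,-0.2,0,0,0,0,1,0.8,-0.2,0,0,0,0,1,0.8,-0.2,0,0,0,0,1,0.8,-0.2,0,0,0,0,1,0.8,-0.2,0,0,0,0,1,0.8,-0.3,0,0,0,0,1,0.8,-0.3,0,0,0,0,1,0.8,-0.3,0,0,0,0,1,0.8,-0.3,0,0,0,0,1,0.8,-0.3,0,0,0,0,1,0.8,0,0,0,0,0,1,0.15,0,0,0,0,0,1,0,0,0,0,0,0,1,0,0,0,0,0,0]

```text
time: 49.8
tcp_pos: [0.5374, -0.0473, 0.1504]
ee_rot: [2.436, 1.983, -0.0]
force: [0.2, -0.2, -0.4]
opening: 0.0422
finger_force: 61.0
```

```bash
python3 - <<'E'
from h import *
print(go((.538,-.0462),.115,TH), manip.observe()["force"])
E
```

```text
[array([0.04, 0.01, 1.18]), np.float64(0.01), 'toolyaw -11.7 tilt [ 0.    -0.001 -1.   ]'] [ 0.2156891  -0.22722043 -0.40174963]
```

>>> servo_tool:
  series: [1,0,0,0.6,0,0,0,1,0,0,0.5,0,0,0,1,0,0,0.1,0,0,0,1,0,0,0.1,0,0,0,1,0,0,0.1,0,0,0,1,0,0,0.1,0,0,0,1,0,0,0,0,0,0,1,0,0,0,0,0,0]

```text
time: 50.8
tcp_pos: [0.5374, -0.0466, 0.1071]
ee_rot: [2.436, 1.984, 0.002]
force: [-9.1, -0.3, 24.3]
opening: 0.0426
finger_force: 63.5
```

>>> servo_tool:
  series: [1,0,0,0,0,0,0,1,0,0,0,0,0,0,1,0,0,0,0,0,0,1,0,0,0,0,0,0,1,0,0,0,0,0,0,1,0,0,0,0,0,0,1,0,0,0,0,0,0,1,0,0,0,0,0,0,1,0,0,0,0,0,0,1,0,0,0,0,0,0,1,0,0,0,0,0,0,1,0,0,0,0,0,0,1,0,0,0,0,0,0,1,0,0,0,0,0,0,1,0,0,0,0,0,0,1,0,0,0,0,0,0,1,0,0,0,0,0,0,1,0,0,0,0,0,0,1,0,0,0,0,0,0,1,0,0,0,0,0,0]

```text
time: 53.3
tcp_pos: [0.5374, -0.0465, 0.1071]
ee_rot: [2.436, 1.984, 0.002]
force: [-9.1, -0.7, 23.7]
opening: 0.0425
finger_force: 63.5
```

>>> servo_tool:
  series: [1,0,0,0,0,0,0,1,0,0,0,0,0,0,1,0,0,0,0,0,0,1,0,0,0,0,0,0,1,0,0,0,0,0,0,1,0,0,0,0,0,0,1,0,0,0,0,0,0,1,0,0,0,0,0,0,1,0,0,0,0,0,0,1,0,0,0,0,0,0,1,0,0,0,0,0,0,1,0,0,0,0,0,0,1,0,0,0,0,0,0,1,0,0,0,0,0,0,1,0,0,0,0,0,0,1,0,0,0,0,0,0,1,0,0,0,0,0,0,1,0,0,0,0,0,0,1,0,0,0,0,0,0]

```text
time: 55.68
tcp_pos: [0.5374, -0.0466, 0.1071]
ee_rot: [2.436, 1.984, 0.002]
force: [-9.3, 0.5, 24.1]
opening: 0.0425
finger_force: 63.5
```

```bash
python3 - <<'E'
from h import *
print(manip.observe()["force"],go(case(0,-.093),.15,TH))
E
```

```text
[-9.34391893  0.4727205  24.10733622] [array([ 7.39, -3.86, -1.43]), np.float64(0.02), 'toolyaw -11.7 tilt [ 0.001  0.001 -1.   ]']
```

>>> servo_tool:
  series: [1,0,0,-0.7,0,0,0,1,0,0,-0.8,0,0,0,1,0,-0.8,0,0,0,0,1,0.4,-0.8,0,0,0,0,1,0.7,-0.8,0,0,0,0,1,0.7,-0.8,0,0,0,0,1,0.8,-0.65,0,0,0,0,1,0.8,0,0,0,0,0,1,0.8,0,0,0,0,0,1,0.8,0,0,0,0,0,1,0.8,0,0,0,0,0,1,0.8,0,0,0,0,0,1,0.8,0,0,0,0,0,1,0,0,0,0,0,0,1,0,0,0,0,0,0]

```text
time: 57.55
tcp_pos: [0.4692, 0.1943, 0.1503]
ee_rot: [2.435, 1.984, -0.0]
force: [0.3, 0.1, -1.9]
opening: 0.042
finger_force: 61.1
```

```bash
python3 - <<'E'
from h import *
print(manip.observe()["force"],go(case(0,-.093),.036,TH))
E
```

```text
[ 0.27252742  0.07660426 -1.85442908] [array([-0.02, -0.02,  3.81]), np.float64(0.02), 'toolyaw -11.7 tilt [ 0. -0. -1.]']
```

>>> servo_tool:
  series: [1,0,0,0.8,0,0,0,1,0,0,0.8,0,0,0,1,0,0,0.8,0,0,0,1,0,0,0.6,0,0,0,1,0,0,0.4,0,0,0,1,0,0,0.3,0,0,0,1,0,0,0.1,0,0,0,1,0,0,0,0,0,0]

```text
time: 58.55
tcp_pos: [0.4694, 0.1946, 0.0365]
ee_rot: [2.435, 1.984, 0.0]
force: [-0.4, 0.2, -0.3]
opening: 0.0427
finger_force: 61.1
```

>>> servo_tool:
  series: [0.36,0,0,0,0,0,0,0.36,0,0,0,0,0,0,0.36,0,0,0,0,0,0,0.36,0,0,-0.3,0,0,0,0.36,0,0,-0.7,0,0,0,0.36,0,0,-0.9,0,0,0,0.36,0,0,-0.9,0,0,0,0.36,0,0,-0.9,0,0,0,0.36,0,0,-0.9,0,0,0,0.36,0,0,-0.9,0,0,0,0.36,0,0,-0.9,0,0,0,1,0,0,-0.9,0,0,0,1,0,0,0,0,0,0]

```text
time: 60.18
tcp_pos: [0.4701, 0.1946, 0.2574]
ee_rot: [2.435, 1.984, 0.006]
force: [-0.4, -0.1, 0.5]
opening: 0.0192
finger_force: 0.0
```

```bash
python3 - <<'E'
from h import *
im=manip.read_camera("wrist");cv2.imwrite("pics/w8.png",im[:,:,::-1])
print(go(case(.19,0),.25,YC))
for th in (1.7,1.5,1.2,.9,.6,.3,.15,.05,0):
    u=.1; c,s=np.cos(th),np.sin(th)
    x=.056-u*c+.062*s; z=.036+u*s+.062*c   # point on lid panel, case frame
    print(th,round(x,3),round(z,3),"edge",round(.056-.112*c+.062*s,3),round(.036+.112*s+.062*c,3))
E
```

```text
[array([3.05, 6.32, 0.22]), np.float64(-11.23), 'toolyaw -11.6 tilt [ 0.001  0.001 -1.   ]']
1.7 0.13 0.127 edge 0.132 0.139
1.5 0.111 0.14 edge 0.11 0.152
1.2 0.078 0.152 edge 0.073 0.163
0.9 0.042 0.153 edge 0.035 0.162
0.6 0.008 0.144 edge -0.001 0.15
0.3 -0.021 0.125 edge -0.033 0.128
0.15 -0.034 0.112 edge -0.045 0.114
0.05 -0.041 0.103 edge -0.053 0.104
0 -0.044 0.098 edge -0.056 0.098
```

View pics/w8.png

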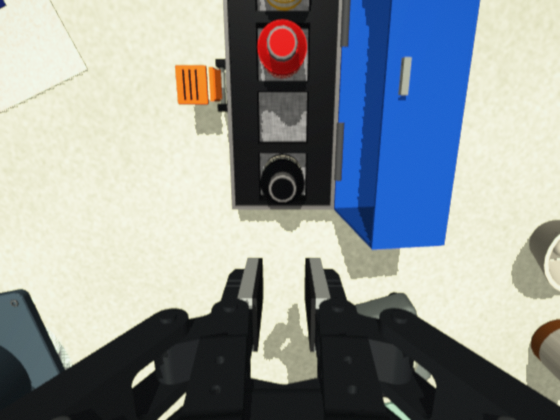

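All three bottles are packed: black at (282,185), red at (282,48) and yellow at (282,5). The lid is at the right and the lid catch at (406,77). Next: go behind the lid.

>>> servo_tool:
  series: [1,0.4,0.8,0,0,0,0,1,0.4,0.8,0,0,0,0,1,0.4,0.8,0,0,0,0,1,0.4,0.8,0,0,0,0,1,0.4,0.8,0,0,0,0,1,0.4,0.8,0,0,0,0,1,0.6,0.8,0,0,0,0,1,0,0,0.9,0,0,0,1,0,0,0.9,0,0,0,1,0,0,0.9,0,0,0,1,0,0,0.9,0,0,0,1,0,0,0.9,0,0,0,1,0,0,0,0,0,0]

```text
time: 61.85
tcp_pos: [0.65, 0.2485, 0.1173]
ee_rot: [-2.434, -1.983, 0.008]
force: [0.5, -0.0, 0.5]
opening: -0.0002
finger_force: 0.0
```

```bash
python3 - <<'E'
from h import *
s=manip.observe();print(s["force"],s["opening"])
for p in ((.1245,.135),(.0925,.152),(.0565,.153),(.0225,.144),(-.0065,.125),(-.02,.112),(-.03,.1)): print(go(case(p[0],0),p[1],TH)[0])
E
```

```text
[ 0.53446997 -0.00896684  0.50653234] -0.00017259640825379805
[ 0.08 -1.4  -0.58]
[ 0.08 -2.47 -1.14]
[ 0.09 -3.67 -1.17]
[ 0.09 -4.8  -0.87]
[ 0.1  -5.76 -0.23]
[ 0.1  -6.21  0.21]
[ 0.1  -6.54  0.61]
```

>>> servo_tool:
  series: [1,0,-0.5,-0.2,0,0,0,1,0,-0.5,-0.2,0,0,0,1,0,-0.4,-0.2,0,0,0,1,0,-0.4,-0.2,0,0,0,1,0,-0.4,-0.2,0,0,0,1,0,-0.3,-0.15,0,0,0,1,0,-0.4,0,0,0,0,1,0,-0.4,0,0,0,0,1,0,-0.4,0,0,0,0,1,0,-0.4,0.1,0,0,0,1,0,-0.4,0.1,0,0,0,1,0,-0.3,0.1,0,0,0,1,0,-0.3,0.2,0,0,0,1,0,-0.3,0.2,0,0,0,1,0,-0.4,0.2,0,0,0,1,0,0,0,0,0,0]

```text
time: 63.85
tcp_pos: [0.4801, 0.284, 0.1269]
ee_rot: [-2.434, -1.985, 0.003]
force: [-0.1, -0.8, 2.5]
opening: -0.0001
finger_force: 1.0
```

```bash
python3 - <<'E'
from h import *
s=manip.observe();print(s["force"],go(case(-.03,0),.1,TH)[0])
im=manip.read_camera("scene");cv2.imwrite("pics/s9.png",cv2.resize(im[100:260,220:400,::-1],None,fx=3,fy=3))
E
```

```text
[-0.11911802 -0.83994696  2.51001344] [ 0.08 -0.76  0.9 ]
```

View pics/s9.png

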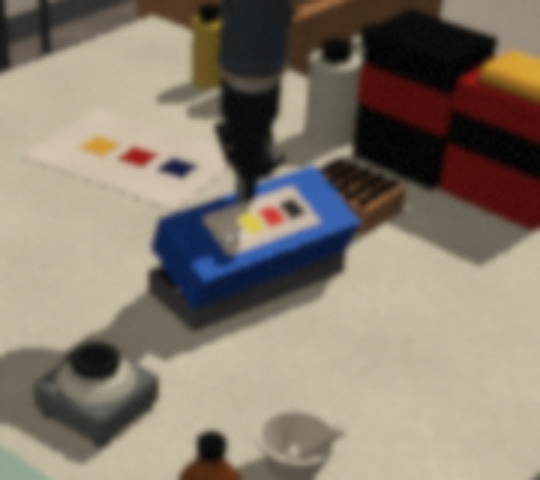

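The lid is nearly down, tilted by about 0.3 rad, with the fingers on its top panel. I keep pushing it down.

>>> servo_tool:
  series: [1,0,-0.3,0.3,0,0,0,1,0,-0.3,0.3,0,0,0,1,0,-0.3,0.2,0,0,0,1,0,0,0.1,0,0,0,1,0,0,0.05,0,0,0,1,0,0,0.05,0,0,0,1,0,0,0,0,0,0]

```text
time: 64.78
tcp_pos: [0.4537, 0.2898, 0.098]
ee_rot: [-2.433, -1.984, 0.003]
force: [-7.3, 1.2, 12.7]
opening: 0.0001
finger_force: 6.4
```

Contact at z = 0.098 with 12.7 N: the lid is down. Backing off and checking.

>>> servo_tool:
  series: [1,0,0,0.05,0,0,0,1,0,0,0,0,0,0,1,0,0,-0.3,0,0,0,1,0,0,-0.6,0,0,0,1,0,0,-0.8,0,0,0,1,0,0,-0.9,0,0,0,1,0,-0.9,-0.9,0,0,0,1,0,0,-0.9,0,0,0,1,-0.9,0,-0.5,0,0,0,1,-0.9,0,0,0,0,0,1,-0.9,0,0,0,0,0,1,-0.9,0,0,0,0,0,1,-0.9,0,0,0,0,0,1,-0.9,0,0,0,0,0,1,-0.9,0,0,0,0,0,1,0,0,0,0,0,0,1,0,0,0,0,0,0,1,0,0,0,0,0,0]

```text
time: 67.03
tcp_pos: [0.3907, 0.1104, 0.2433]
ee_rot: [2.434, 1.986, 0.0]
force: [0.1, 0.6, -0.0]
opening: -0.0001
finger_force: 0.0
```

```bash
python3 - <<'E'
from h import *
s=manip.observe();print(s["force"],s["tcp_pos"])
a=manip.read_camera("scene")[100:260,220:400,::-1];b=manip.read_camera("top")[160:320,110:290,::-1]
cv2.imwrite("pics/f.png",cv2.resize(np.hstack([a,b]),None,fx=2.2,fy=2.2))
E
```

```text
[ 0.14443907  0.5704422  -0.03568679] [0.39069517 0.11035613 0.24326857]
```

View pics/f.png

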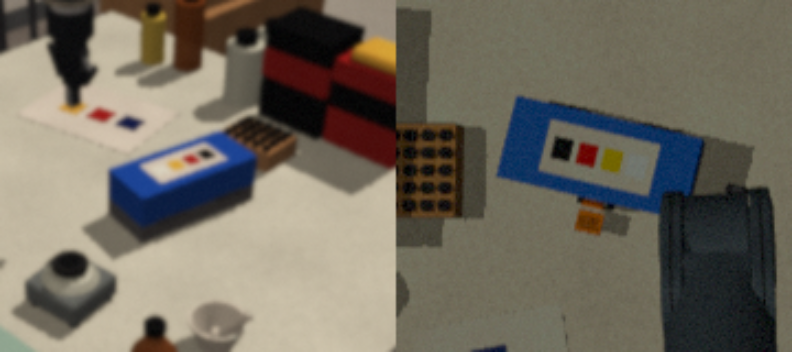

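The lid stays flat and latched, the arm is clear of it, and the vial box next to the case hasn't moved. Handing in.

```bash
python3 -c "
from bench import manip
print(manip.sign_off())"
```

```text
the job is handed in; nothing more can be done
None
```

I handed the job in at about 67 s: the case was popped open, the yellow, red and black bottles (no white one was there) were each pressed on the shaker for about five seconds in that order and packed upright, and the lid was snapped shut; the sign-off returned no verdict.

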